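# Clear the setting block and hold the rack bolt's head behind the bracket

## Robot

A 6-joint arm with a two-finger parallel gripper is mounted at the origin on the work surface. World frame = base frame: x ahead of the robot, y to its left, z up, the work surface at z = 0. Lengths are in mm, angles in degrees, forces in N, time in s.
With the tool pointing down it reaches from about 300 to 850 mm from the base axis. Payload 4.2 kg.
Tool frame: the origin (TCP) lies at the centre of the arm's flange, where the gripper is bolted on; the fingertips stand 191 mm ahead of it and the grasp point (between the pads) lies 172 mm ahead of it; z points along the fingers, x is the direction in which the jaws open and shut, and the axes are right-handed (so a half turn about z gives the same grasp; the last joint's range is limited). The gripper opens to 91 mm and grips with 3 to 60 N. Pads are 32 mm wide; open, the fingers measure 118 mm over their backs; the gripper's body (76 mm by 178 mm) begins 60 mm behind the grasp point.
Start: joints at [-66.349, 18.312, 89.639, -0, 72.044, -1.146], TCP at [241.161, -521.981, 404.776] pointing down, gripper open.
Joint ranges: [-177.97, 177.97], [-48.28, 115.42], [12.27, 149.76], [-77.06, 257.06], [2.81, 150.46], [-146.56, 146.56]. Speed limits (degrees/s): [147.25, 147.25, 180, 180, 180, 180].

## Interface

Orientations are given as [roll, pitch, yaw] about the fixed x, y, z axes, in that order (R = Rz(yaw) Ry(pitch) Rx(roll)).
In Python, from workcell import telemetry, imaging, env gives the robot as it stands. The module is installed in compiled form; this text tells all that it offers.
- The arm moves only by the tool jog_arm, never from a script. Its argument "series" is a list of rows, each a list of 3 entries, a list of its own where there are three numbers: the shift along the world's x, y, z in mm, then the turn, a rotation vector about the world's x, y, z in rad, then the opening, from 0 (shut) to 1 (fully open). In form: [[[x, y, z], [ax, ay, az], jaw], ...]. A call has exactly 5 rows; each row is the pose to reach, as a shift and turn from the pose measured when the call began; what a row does not reach only later rows make up. A row lasts 1/12 s, in which the tool goes at most 41.7 mm and 7.16 degrees, less where a joint would pass 70% of its speed; a pose out of reach is approached as far as the arm can. A call with a gripper value outside its range is refused whole. The fingers move at their own pace and stop on an object; "squeeze" is the grip in N (left out, the last holds). Time passes only in rows, so rows that repeat a pose let the fingers close, or fill a call up. It gives the time, the measured TCP pose, the force and the opening at its end, in the units of the state.
- telemetry.state(): the state, without advancing time (a new reading comes with each control period).
- imaging.grab_frame(name): name is "scene" or "top"; returns a dict with "pixels" (384x512x3 uint8, red, green, blue), "fov_y" (degrees; the focal length in pixels is half the picture's height over the tangent of half this angle, whatever the lens; pixels are square), "cx", "cy" (the principal point, pixels), "k1" (the pictures are not rectified: a ray, as slopes to the right and down, at radius r is drawn at 1 + k1 r^2 times it, then the intrinsics apply), "R" (3x3) and "t" (3): a world point X has camera coordinates R X + t. Camera axes: x right, y down, z forward; pixel columns grow to the right and rows downward; lengths in mm; the calibration is good to about 2 mm. A picture is of the moment at which its call begins. There is no depth.
- env.job_done(): hands the job in, once; it reports no verdict.
The state is a dict: "time_s": time; "qpos": joint angles; "qvel": joint speeds; "effort": joint torques, N m; "ee_pos": TCP position; "ee_rot": TCP orientation; "force": force on the tool from outside, world axes, zero at the start; "torque": the same for the moment, N m; "gripper_width": finger opening in mm.
Only numpy, scipy, OpenCV 4.12 (cv2) and the standard library are available. Lean on these libraries where they do the work, as an engineer would, in place of code of your own. Each camera call takes 0.05 s, during which the arm holds its last target.

## Task

A nut runner on the front of the rack bracket is slowly turning its bolt round. Lift the yellow setting block out of the gap behind the bracket and lower it (do not drop it) fully home into its own slot, the one with the yellow labels; then reach down into that gap, grip the hidden hex bolt head from both sides and stop it turning, leaving everything else where it is. Finish while still gripping the head and holding the bolt still: do not let go.

Things in the scene. Friction and masses are not known exactly. Their poses are not given: they have to be found in the camera images.
- fixture: Fixed rack-foot assembly on a blue base plate (its top at 8 mm). Origin on the table straight below the middle of the bolt head; x along the bolt, away from the nut runner; y along the bracket; z up. The orange and black nut runner lies in front of the bracket, x -68 to -193 mm, its top at 84 mm. Heights are above the table.
- gap_top (a point): Middle of the 52 mm wide gap's mouth, level with the bracket's top (92 mm); axes as the fixture's. Bracket: slotted plate 180 mm long, 5 mm thick, hidden face at fixture x = -17 mm. Behind it, parallel, the rack upright: 180 mm long plate, top at 80 mm, face at fixture x = +35 mm. The gap is open above and at both ends.
- bolt_head (a point): Middle of the brass hex bolt head in the gap, 60 mm above the table, 32 mm below the bracket's top. Head: 24 mm across flats, 28 mm across corners, 14 mm thick along the fixture's x, standing 10 to 24 mm off the bracket's hidden face on a steel collar 32 mm across. Its x axis is the bolt axis; its frame turns with the bolt.
- bolt (a joint): Bolt angle, rad, about the fixture's x; two flats stand upright and face along the fixture's y at 0 and every 1.047 rad. The nut runner drags it round with a steady 0.06 N m, about 0.12 rad/s while free. A firm grip on the head (20 N or more) at any angle stops it; the head may turn a little into the closing fingers.
- yellow_block_center (a point): Centre (half-way up) of the yellow plastic setting block, 40 x 36 x 135 mm (own x, y, z), about 0.22 kg, with a black band. It starts upright on the base plate in the gap, beside the bolt head on the fixture's +y side (36 to 40 mm off), its 40 mm across the gap, its top 51 mm above the bracket's top.
- yellow_block: The yellow setting block itself; its origin is the centre of its underside.
- slot_yellow: Grey open pocket with yellow labels, fixed: the yellow block's own slot. Origin on the table at its centre. Inside 46 (x) by 42 mm (y), walls 5 mm, rim 50 mm and inner floor 5 mm above the table; label ledges reach 16 mm past both x ends, level with the rim. With the block home its centre is 72.5 mm above the table.
- slot_blue: The same pocket with blue labels; it holds the blue block. The three pockets stand in a row about 100 mm apart in any order.
- slot_green: The same pocket with green labels, empty.
- blue_block_center (a point): Centre of the blue setting block, 40 x 36 x 95 mm, standing in the blue slot with its top 100 mm above the table; leave it there.
- spanner: Loose spanner lying on the table between robot and pockets; leave it.
- screwdriver: Loose screwdriver lying beyond the pockets; leave it.
- tape_roll: Roll of tape, 90 mm across, 25 mm tall; leave it.
- spice_jar: Orange jar with red lid, 70 mm across, 100 mm tall; leave it.
- carton: Cardboard carton 90 x 130 x 70 mm; leave it.
- tin: Red tin, 66 mm across, 90 mm tall; leave it.
Not all that is in view belongs to the job. Several things have the shape of the yellow_block; the one meant has the colours described above.

How it is judged (in metres and radians):
On the way, in this order (a step that is already met when the one before it is completed fails the run):
1. the yellow block stands fully home in the yellow slot, let go (horizontal distance between yellow_block_center and slot_yellow below 0.012 m and z of yellow_block_center in the frame of slot_yellow below 0.078 m and angle between yellow_block_center's own z axis and vertical below 0.15 rad and contact force between the fingers and yellow_block below 0.1 N and linear speed of yellow_block below 0.02 m/s), for 0.2 s.
2. the bolt head is gripped and no longer turns (distance between the grasp point and bolt_head below 0.022 m and contact force between the fingers and bolt above 8 N and velocity of joint bolt between -0.03 and 0.03 rad/s), for 0.3 s.
At the end, for the whole second after the job is handed in: Yellow block home in the yellow slot (within 12 mm of its axis, at most 5 mm above its seat and 0.15 rad off upright, at rest, untouched); fingers grip the bolt head (grasp point within 22 mm of its middle, over 8 N) and the bolt turns slower than 0.03 rad/s (all of step 1 and all of step 2); the arm keeps its last pose, push and grip.
It fails at once if the yellow block is dropped into the slot from more than 25 mm above its seat (horizontal distance between yellow_block_center and slot_yellow below 0.03 m and z of yellow_block_center in the frame of slot_yellow above 0.0975 m and contact force between the fingers and yellow_block below 0.05 N).
It fails at once if the blue block is moved (distance of blue_block_center from where it was at the start of the episode above 0.02 m).
It fails at once if a bystander (spanner, screwdriver, tape, jar, carton, tin) is moved by more than 30 mm (distance of any of spanner, screwdriver, tape_roll, spice_jar, carton, tin from where it was at the start of the episode above 0.03 m).
It also fails if it takes over 53 s, if anything falls off the work surface, if the arm or the gripper's body presses on something with over 40 N, if the wrist force passes 120 N, or if a joint passes its speed limit or range.

## Working session

There is one attempt and no reset: what is moved stays moved. The work goes in short steps, Python scripts to look and compute and a tool call to move; the robot and the scene stay as the last step left them, time stands still between calls to the robot, and variables do not carry over. Pictures are saved under pics/ and viewed, and the job is handed in when it is done.

Besides the shell and the picture viewer there is one more tool, called after "Emit:" as a command line: name --argument value ..., lists and objects as JSON in quotes. jog_arm: Moves the arm, as the interface text tells. Its arguments: {"type":"object","properties":{"series":{"type":"array"},"squeeze":{"type":"number"}},"required":["series"]}

```bash
mkdir -p pics; cat > h.py <<'E'
import numpy as np, cv2
from workcell import telemetry, imaging, env
def grab(name,tag):
    f=imaging.grab_frame(name)
    np.savez(f'{tag}.npz',**{k:np.array(v) for k,v in f.items()})
    return f
def load(tag): return {k:v for k,v in np.load(f'{tag}.npz').items()}
def foc(f): return 192/np.tan(np.radians(float(f['fov_y']))/2)
def proj(f,X):
    X=np.atleast_2d(X).astype(float);c=X@f['R'].T+f['t'];s=c[:,:2]/c[:,2:]
    r2=(s**2).sum(1,keepdims=True);s=s*(1+float(f['k1'])*r2)
    return s*foc(f)+[float(f['cx']),float(f['cy'])]
def ray(f,uv):
    d=(np.array(uv,float)-[float(f['cx']),float(f['cy'])])/foc(f);s=d.copy()
    for _ in range(20): s=d/(1+float(f['k1'])*(s**2).sum())
    return -f['R'].T@f['t'], f['R'].T@np.array([s[0],s[1],1])
def atz(f,uv,z):
    o,d=ray(f,uv);return o+d*(z-o[2])/d[2]
def save(f,name,crop=None,s=1):
    im=f['pixels'][...,::-1]
    if crop: x0,y0,x1,y1=crop;im=im[y0:y1,x0:x1]
    cv2.imwrite(f'pics/{name}.png',cv2.resize(im,None,fx=s,fy=s,interpolation=cv2.INTER_CUBIC))
E
python3 - <<'E'
from h import *
print(telemetry.state())
for n in('scene','top'):
    f=grab(n,n+'0');save(f,n+'0',s=1.5)
    print(n,f['fov_y'],f['cx'],f['cy'],f['k1'],f['R'],f['t'],-f['R'].T@f['t'])
E
```

```text
{'time_s': 0.0, 'qpos': array([-6.63466576e+01,  1.83491430e+01,  8.97048586e+01, -1.28917753e-03,
        7.20444368e+01, -1.14713911e+00]), 'qvel': array([ 0.01843204,  0.02440108, -0.01624568, -0.14117177, -0.08146813,
        0.09530167]), 'effort': array([-8.54435712e-06, -4.12454832e+01, -2.31980073e+01,  7.26207113e-02,
        4.55174118e-02, -1.62525362e-04]), 'ee_pos': array([ 241.10697287, -521.81840045,  403.95553234]), 'ee_rot': array([-1.79999255e+02,  9.84432902e-02, -6.51991194e+01]), 'force': array([ 0.13692019, -0.43635652, -0.59151056]), 'torque': array([-0.00980168, -0.00089638,  0.0052628 ]), 'gripper_width': 91.01432182420125}
scene 43.952896578007774 258.47465760751885 194.572523005763 0.06445999235342459 [[ 0.74906721  0.66236736  0.01295371]
 [ 0.50174088 -0.55443055 -0.66397504]
 [-0.43261346  0.50386134 -0.74764253]] [-484.97298753 -223.78967356 1724.23600221] [1221.48949187 -671.62141201 1146.80360486]
top 49.60230274090394 254.64052579134807 192.12852658398776 0.03257888963093141 [[-0.01824702 -0.99975085 -0.01285621]
 [-0.9954561   0.01936753 -0.09323114]
 [ 0.09345691  0.0110966  -0.99556149]] [  73.36663112  565.74554252 1263.92241265] [ 446.39129521   48.36601694 1312.0007952 ]
```

View pics/scene0.png

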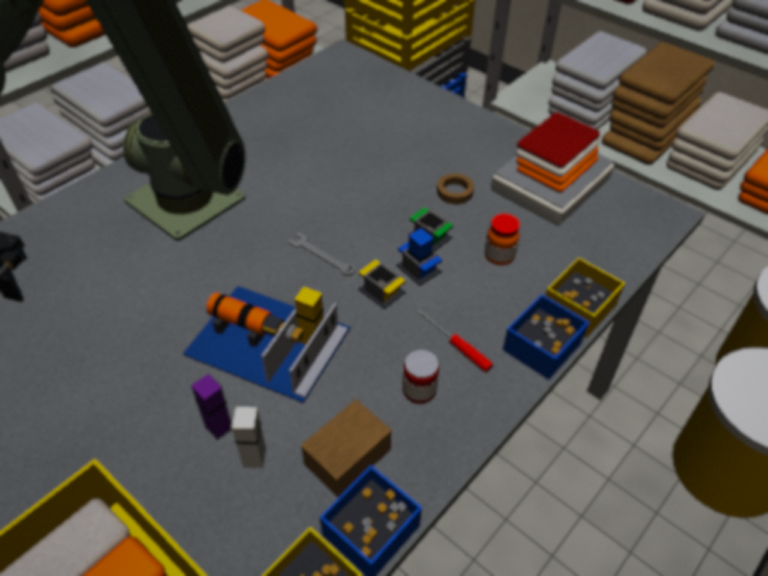

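View pics/top0.png

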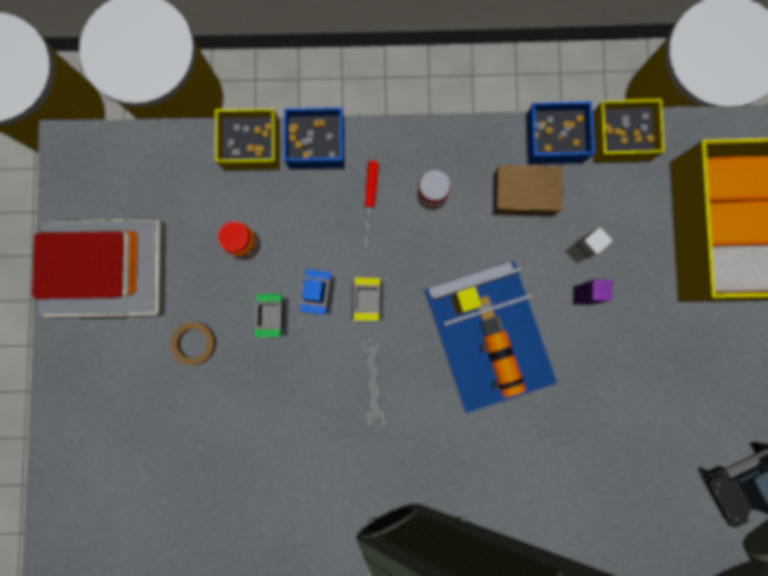

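Overview: the fixture is at about (490,335) in the top view, the yellow slot at (367,300), and the runner points down the image. I'll look at crops next.

```bash
python3 - <<'E'
from h import *
f=load('top0');save(f,'t_fix',(275,165,385,280),6.5);save(f,'t_slot',(160,165,270,240),7)
f=load('scene0');save(f,'s_fix',(115,180,245,275),6);save(f,'s_slot',(230,130,310,210),7)
E
```

```text
(no output)
```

View pics/t_fix.png

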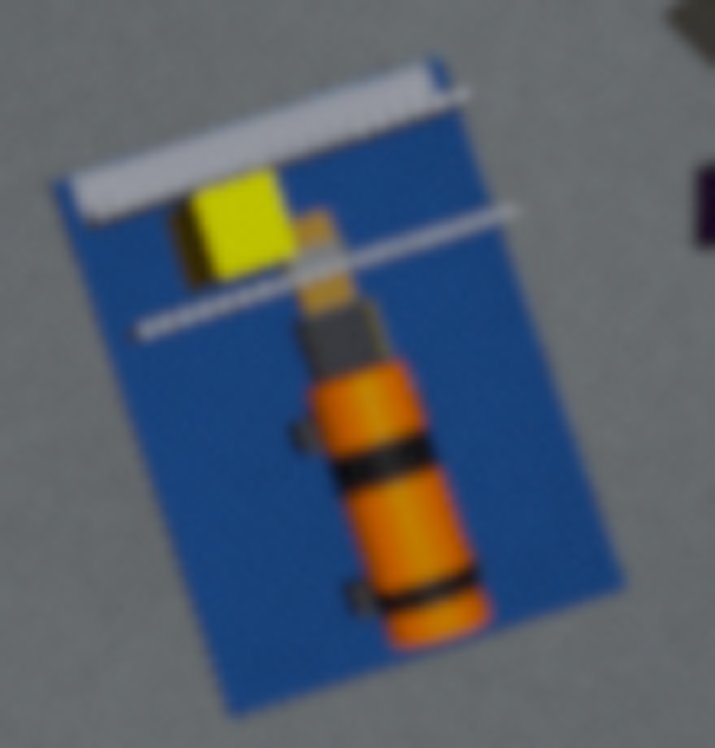

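View pics/t_slot.png

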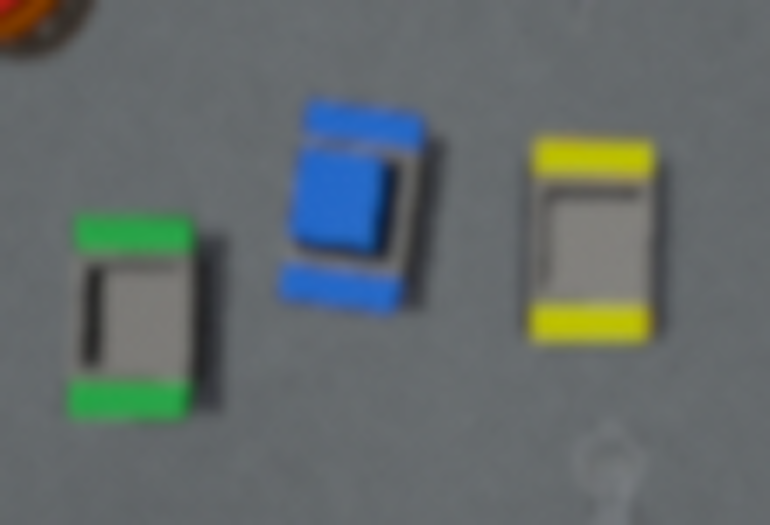

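View pics/s_fix.png

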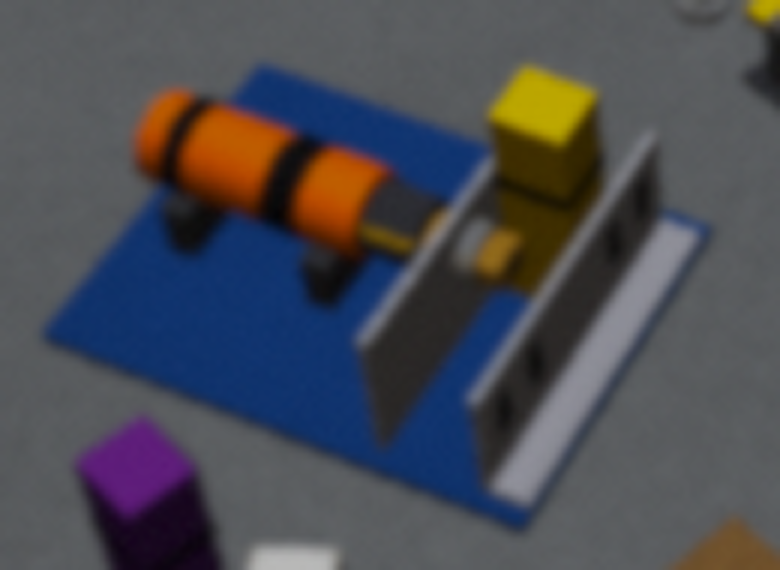

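View pics/s_slot.png

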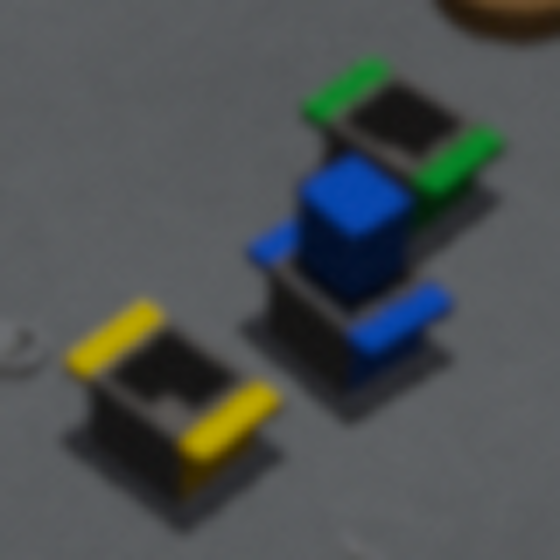

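```bash
cat > fit.py <<'E'
from h import *
from scipy.optimize import least_squares
T=load('top0');S=load('scene0')
def uv(p,o,s): return (np.array(p,float)+.5)/s-.5+o
tf=lambda p:uv(p,[275,165],6.5); ts=lambda p:uv(p,[160,165],7)
sf=lambda p:uv(p,[115,180],6); ss=lambda p:uv(p,[230,130],7)
def W(p,L):
    c,s=np.cos(p[2]),np.sin(p[2]);L=np.array(L,float)
    return np.c_[p[0]+c*L[:,0]-s*L[:,1],p[1]+s*L[:,0]+c*L[:,1],L[:,2]]
def run(name,obs,p0):
    for sel in ('T','S','TS'):
        o=[x for x in obs if x[0] in sel]
        fn=lambda p:np.concatenate([((proj(T if k=='T' else S,W(p,L(p)))-px)).ravel() for k,px,L in o])
        r=least_squares(fn,p0,loss='soft_l1',x_scale=[100,100,.1]+[10]*(len(p0)-3));q=r.x.copy();q[2]=np.degrees(q[2])
        print(name,sel,np.round(q,1),'rms px',np.sqrt(np.mean(fn(r.x)**2)).round(2));
        if sel=='TS':print(np.round(fn(r.x).reshape(-1,2),1).tolist())
# fixture p: x,y,yaw,px0,px1,py0,py1
pl=lambda p:[(p[4],p[6],8),(p[4],p[5],8),(p[3],p[5],8),(p[3],p[6],8)]
run('fix',[('T',tf([(55,180),(435,58),(625,588),(235,715)]),pl),
 ('T',tf([(135,332),(520,210)]),lambda p:[(-19.5,90,92),(-19.5,-90,92)]),
 ('S',sf([(710,230),(525,528),(45,333),(265,65)]),pl),
 ('S',sf([(360,343)]),lambda p:[(-19.5,-90,92)]),
 ('S',sf([(472,400),(655,135)]),lambda p:[(36.5,-90,80),(36.5,90,80)]),
],[450,-80,.3,-200,70,-95,95])
bl=lambda p:[(20,18,143),(20,-18,143),(-20,-18,143),(-20,18,143)]
run('blk',[('T',tf([(190,190),(272,168),(298,250),(222,280)]),bl),('S',sf([(600,98),(562,143),(490,110),(530,65)]),bl)],[450,-40,.3])
sl=lambda p:[(44,26,50),(44,-26,50),(-44,-26,50),(-44,26,50)]
run('slot',[('T',ts([(535,137),(656,143),(650,342),(530,340)]),sl),('S',ss([(283,402),(197,460),(65,355),(147,298)]),sl)],[450,50,0])
E
python3 fit.py
```

```text
fix T [ 534.  -137.7   17.  -204.8   63.3  -97.8   96.5] rms px 0.23
fix S [ 536.7 -138.5   16.9 -204.1   62.8  -99.9   96.3] rms px 0.27
fix TS [ 535.4 -138.    16.9 -204.9   62.8  -98.7   96.7] rms px 0.45
[[0.2, -0.2], [0.7, -0.6], [0.0, -0.4], [-0.1, -0.4], [0.5, -0.4], [-0.3, -0.6], [0.1, -0.3], [-0.2, -0.8], [-0.1, -0.7], [-0.5, -0.4], [0.1, -0.2], [-0.3, -0.0], [-0.3, -1.1]]
blk T [ 534.3 -100.7   16.9] rms px 0.29
blk S [ 536.2 -101.1   12.4] rms px 0.39
blk TS [ 535.  -100.7   15.2] rms px 0.48
[[0.3, -0.3], [-0.0, -0.5], [0.1, 0.5], [-0.5, -0.6], [0.2, -1.2], [0.0, -0.1], [-0.4, 0.5], [-0.5, -0.5]]
slot T [544.8  94.5  -2.6] rms px 0.14
slot S [546.1  93.3  -4.9] rms px 0.12
slot TS [545.3  94.1  -3.5] rms px 0.3
[[0.5, -0.1], [0.2, -0.3], [-0.2, 0.1], [-0.1, -0.3], [-0.1, -0.6], [0.5, -0.2], [-0.3, -0.1], [-0.3, -0.2]]
```

Emit:
jog_arm --series '[[[24,33,3],[0,0,-0.03],1],[[47,67,6],[0,0,-0.06],1],[[70,100,9],[0,0,-0.09],1],[[94,134,12],[0,0,-0.12],1],[[118,168,15],[0,0,-0.138],1]]' --squeeze 30

```text
time_s: 0.52
ee_pos: [359.5, -352.3, 418.8]
ee_rot: [180.0, 0.1, -73.2]
force: [1.1, 0.6, -0.1]
gripper_width: 91.2
```

Emit:
jog_arm --series '[[[24,34,0],[0,0,0],1],[[48,68,0],[0,0,0],1],[[72,102,0],[0,0,0],1],[[96,136,0],[0,0,0],1],[[118,168,0],[0,0,0],1]]'

```text
time_s: 0.93
ee_pos: [478.3, -182.2, 418.5]
ee_rot: [180.0, 0.1, -73.2]
force: [0.8, -0.5, 1.0]
gripper_width: 91.5
```

Emit:
jog_arm --series '[[[20,29,0],[0,0,0],1],[[38,55,0],[0,0,0],1],[[51,73,-10],[0,0,0],1],[[57,81,-25],[0,0,0],1],[[57,81,-38],[0,0,0],1]]'

```text
time_s: 1.35
ee_pos: [536.4, -99.1, 379.6]
ee_rot: [180.0, 0.2, -73.0]
force: [-0.4, -1.0, -0.5]
gripper_width: 91.2
```

```bash
python3 - <<'E'
from h import *
f=grab('top','top1');save(f,'t1',(240,120,410,250),4.5)
g=grab('scene','scene1');save(g,'s1',(110,60,280,230),3.5)
s=telemetry.state();print(s['ee_pos'],s['ee_rot'],s['qpos'])
E
```

```text
[ 534.87731293 -100.44796948  377.95551666] [179.66583987   0.30605493 -73.14272243] [-11.87553432  16.72253999  95.99100521   0.11641246  67.72664033
  61.22175845]
```

View pics/t1.png

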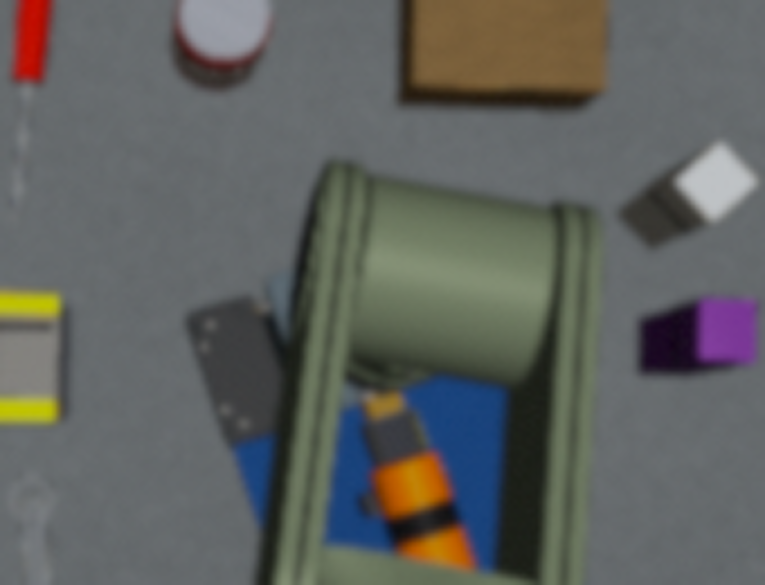

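View pics/s1.png

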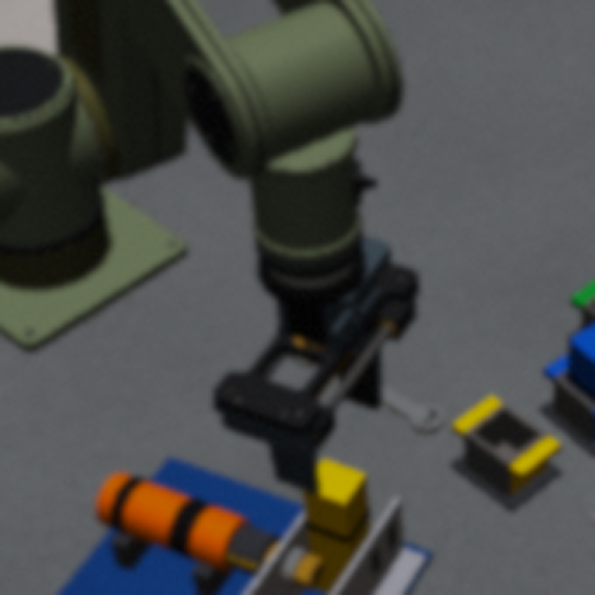

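The scene view shows the jaws straddling the yellow block, whose top is at about (340,480), with tips clear above it. I'll descend.

Emit:
jog_arm --series '[[[0,0,-25],[0,0,0],1],[[0,0,-50],[0,0,0],1],[[0,0,-70],[0,0,0],1],[[0,0,-82],[0,0,0],1],[[0,0,-87],[0,0,0],1]]'

```text
time_s: 1.87
ee_pos: [534.3, -100.9, 289.5]
ee_rot: [179.5, 0.4, -73.2]
force: [0.3, -0.1, 0.1]
gripper_width: 91.2
```

Emit:
jog_arm --series '[[[0,0,0],[0,0,0],0.6],[[0,0,0],[0,0,0],0.4],[[0,0,0],[0,0,0],0.2],[[0,0,0],[0,0,0],0.2],[[0,0,0],[0,0,0],0.2]]' --squeeze 25

```text
time_s: 2.28
ee_pos: [534.5, -100.9, 290.5]
ee_rot: [179.6, 0.3, -73.2]
force: [0.2, 0.5, 0.2]
gripper_width: 60.8
```

Emit:
jog_arm --series '[[[0,0,0],[0,0,0],0.2],[[0,0,0],[0,0,0],0.2],[[0,0,0],[0,0,0],0.2],[[0,0,0],[0,0,0],0.2],[[0,0,0],[0,0,0],0.2]]'

```text
time_s: 2.7
ee_pos: [534.5, -101.0, 290.7]
ee_rot: [179.6, 0.3, -73.2]
force: [-0.6, -0.6, 0.6]
gripper_width: 35.8
```

Emit:
jog_arm --series '[[[0,0,3],[0,0,0],0.2],[[0,0,10],[0,0,0],0.2],[[0,0,25],[0,0,0],0.2],[[0,0,45],[0,0,0],0.2],[[0,0,65],[0,0,0],0.2]]'

```text
time_s: 3.12
ee_pos: [534.3, -100.9, 356.1]
ee_rot: [179.5, 0.4, -73.2]
force: [1.4, 0.2, -3.2]
gripper_width: 36.0
```

Emit:
jog_arm --series '[[[0,0,15],[0,0,0],0.2],[[0,0,30],[0,0,0],0.2],[[0,0,40],[0,0,0],0.2],[[0,0,45],[0,0,0],0.2],[[0,0,45],[0,0,0],0.2]]'

```text
time_s: 3.53
ee_pos: [534.3, -100.9, 402.1]
ee_rot: [179.6, 0.3, -73.2]
force: [1.2, -0.3, -2.6]
gripper_width: 35.8
```

Emit:
jog_arm --series '[[[1,25,0],[0,0,-0.07],0.2],[[3,60,0],[0,0,-0.15],0.2],[[5,97,0],[0,0,-0.22],0.2],[[7,135,0],[0,0,-0.29],0.2],[[9,165,0],[0,0,-0.35],0.2]]'

```text
time_s: 3.95
ee_pos: [542.9, 66.3, 400.8]
ee_rot: [179.5, 0.4, -93.4]
force: [0.1, -0.6, -2.7]
gripper_width: 35.9
```

Emit:
jog_arm --series '[[[1,20,0],[0,0,0],0.2],[[1,28,-12],[0,0,0],0.2],[[1,30,-28],[0,0,0],0.2],[[1,30,-38],[0,0,0],0.2],[[1,30,-40],[0,0,0],0.2]]'

```text
time_s: 4.37
ee_pos: [543.1, 96.3, 357.7]
ee_rot: [179.1, 0.3, -93.4]
force: [0.4, 0.8, -2.5]
gripper_width: 35.8
```

```bash
python3 - <<'E'
from h import *
f=grab('top','top2');save(f,'t2',(170,130,300,240),6)
g=grab('scene','scene2');save(g,'s2',(200,90,300,210),5)
s=telemetry.state();print(s['ee_pos'],s['ee_rot'],s['qpos'],s['force'])
E
```

```text
[543.79071217  95.878179   359.82817866] [179.32189289   0.32091894 -93.44701693] [  8.68621825  18.2642029   96.50788455   0.50012121  65.8242539
 101.9241425 ] [ 0.11769367  0.29177651 -2.72392305]
```

View pics/t2.png

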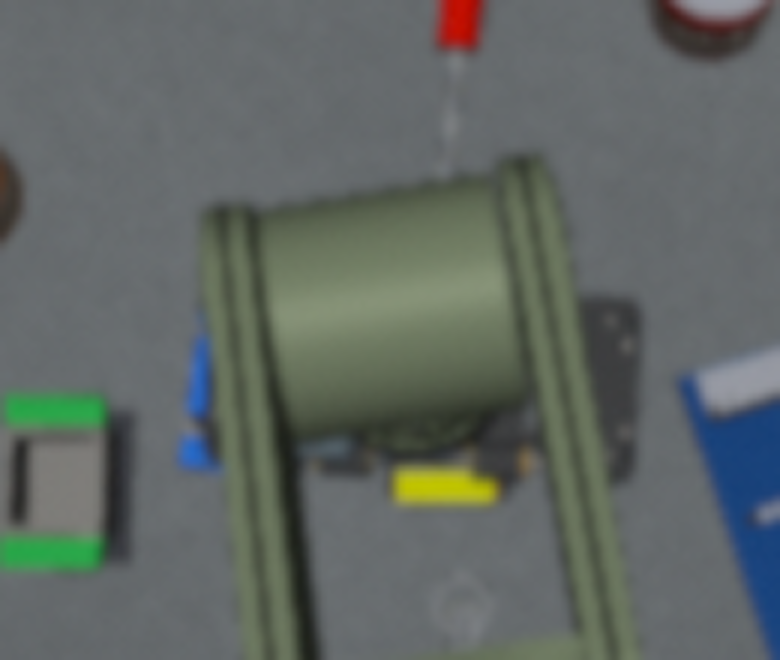

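View pics/s2.png

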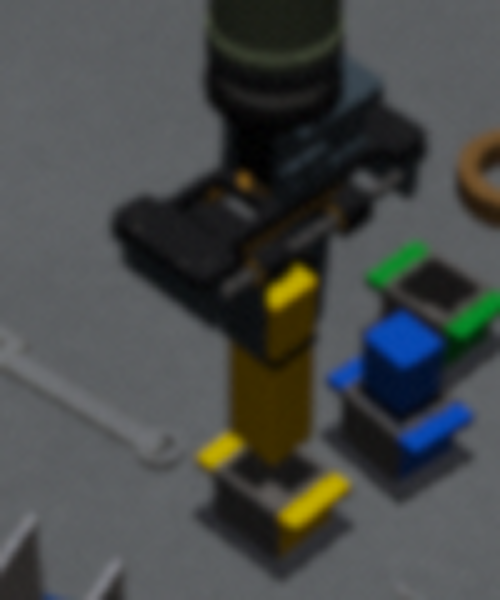

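```bash
python3 - <<'E'
from h import *
g=load('scene2');x0,y0,s=225,130,8
im=cv2.resize(g['pixels'][y0:y0+75,x0:x0+60,::-1],None,fx=s,fy=s,interpolation=cv2.INTER_CUBIC)
def pt(uv): return tuple(int(v) for v in ((np.array(uv)-[x0,y0]+.5)*s))
def W(x,y,a,L):
    a=np.radians(a);c,sn=np.cos(a),np.sin(a);L=np.array(L,float)
    return np.c_[x+c*L[:,0]-sn*L[:,1],y+sn*L[:,0]+c*L[:,1],L[:,2]]
b=76.5
for k,(h,z) in enumerate([((20,18),b),((20,18),b+135),((26+18,26),50),((23,21),50)]):
    P=proj(g,W(546.1,93.3,-4.0,[(h[0],h[1],z),(h[0],-h[1],z),(-h[0],-h[1],z),(-h[0],h[1],z)]))
    cv2.polylines(im,[np.array([pt(p) for p in P])],True,[(0,0,255),(255,0,255),(0,255,0),(255,255,0)][k],1)
cv2.imwrite('pics/ov2.png',im)
E
```

```text
(no output)
```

View pics/ov2.png

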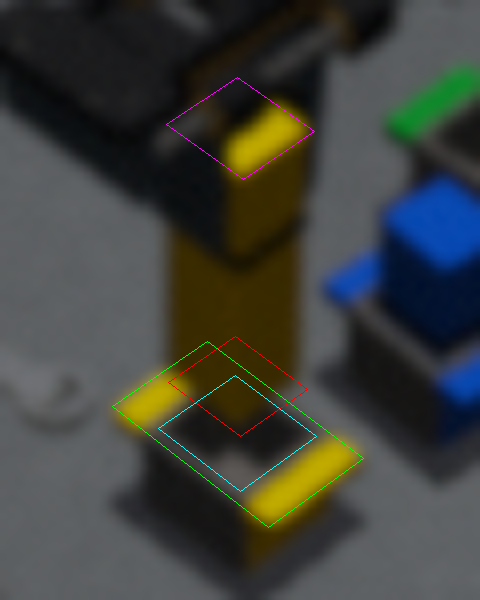

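```bash
python3 - <<'E'
from h import *
g=load('scene2');x0,y0,s=238,138,14
im=g['pixels'][y0:y0+52,x0:x0+45,::-1].astype(float)
im=np.clip(255*(im/255)**.6*1.2,0,255).astype(np.uint8)
im=cv2.resize(im,None,fx=s,fy=s,interpolation=cv2.INTER_CUBIC)
def pt(uv): return tuple(int(v) for v in ((np.array(uv)-[x0,y0]+.5)*s))
def W(x,y,a,L):
    a=np.radians(a);c,sn=np.cos(a),np.sin(a);L=np.array(L,float)
    return np.c_[x+c*L[:,0]-sn*L[:,1],y+sn*L[:,0]+c*L[:,1],L[:,2]]
for h,z in [((20,18),76.5),((20,18),76.5+135)]:
    P=proj(g,W(546.1,93.3,-4.0,[(h[0],h[1],z),(h[0],-h[1],z),(-h[0],-h[1],z),(-h[0],h[1],z)]))
    for p in P: cv2.circle(im,pt(p),3,(0,0,255),-1)
cv2.imwrite('pics/ov3.png',im[:600])
o=proj(g,[546,93,210]);print(o)
for d in([10,0,0],[0,10,0],[0,0,10]):print(d,(proj(g,np.array([546,93,210])+d)-o)*s)
E
```

```text
[[254.44512029 145.90924456]]
[10, 0, 0] [[36.17310239 22.23319393]]
[0, 10, 0] [[ 32.12934899 -24.27204497]]
[0, 0, 10] [[  0.3181829 -36.0638284]]
```

View pics/ov3.png

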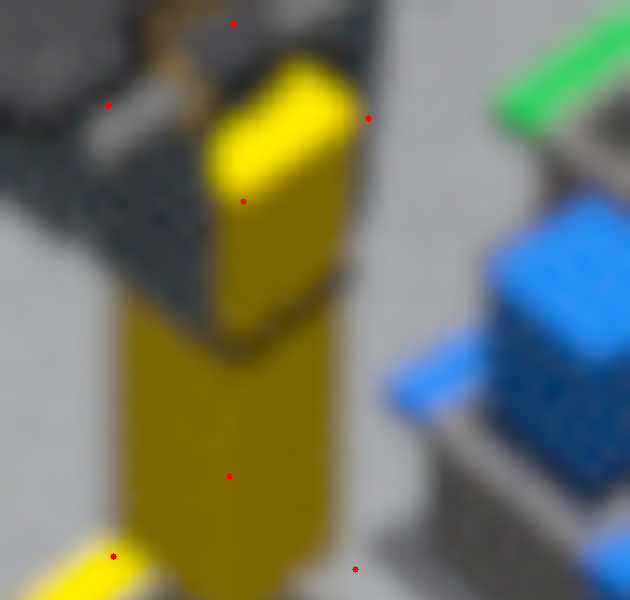

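Emit:
jog_arm --series '[[[1,0,-4],[0,0,0],0.2],[[2,-1,-10],[0,0,0],0.2],[[2,-1,-16],[0,0,0],0.2],[[2,-1,-20],[0,0,0],0.2],[[2,-1,-20],[0,0,0],0.2]]'

```text
time_s: 4.88
ee_pos: [545.5, 94.6, 338.7]
ee_rot: [179.2, 0.3, -93.5]
force: [0.6, -0.3, -2.7]
gripper_width: 36.1
```

```bash
python3 - <<'E'
from h import *
g=grab('scene','scene3');x0,y0,s=238,146,13
im=g['pixels'][y0:y0+46,x0:x0+45,::-1].astype(float)
im=np.clip(255*(im/255)**.6*1.2,0,255).astype(np.uint8)
cv2.imwrite('pics/s3.png',cv2.resize(im,None,fx=s,fy=s,interpolation=cv2.INTER_CUBIC))
s=telemetry.state();print(s['ee_pos'],s['ee_rot'],s['force'])
E
```

```text
[545.62906579  94.73189235 339.25735864] [179.24828026   0.30879297 -93.45976289] [-0.09849558 -0.66493156 -2.89314094]
```

View pics/s3.png

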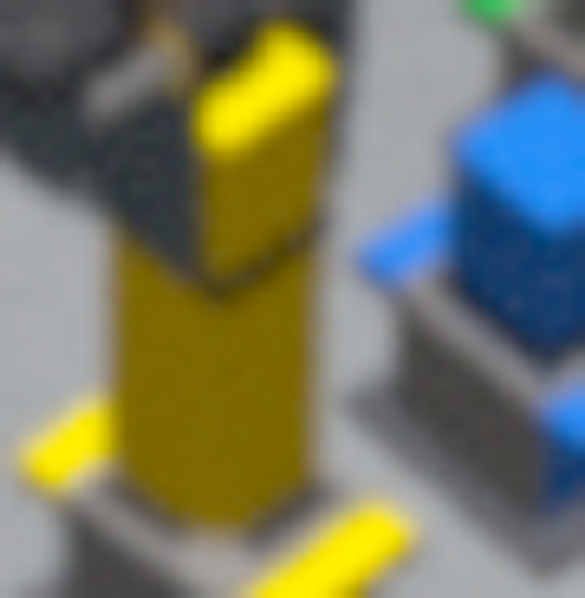

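Block corner at (225,530) sits just inside the rim. I'll lower it gently and watch the force.

Emit:
jog_arm --series '[[[0,0,-3],[0,0,0],0.2],[[0,0,-6],[0,0,0],0.2],[[0,0,-9],[0,0,0],0.2],[[0,0,-12],[0,0,0],0.2],[[0,0,-12],[0,0,0],0.2]]'

```text
time_s: 5.35
ee_pos: [545.4, 94.7, 326.5]
ee_rot: [179.2, 0.3, -93.5]
force: [0.4, -0.0, -1.6]
gripper_width: 36.2
```

Emit:
jog_arm --series '[[[0,0,-3],[0,0,0],0.2],[[0,0,-6],[0,0,0],0.2],[[0,0,-9],[0,0,0],0.2],[[0,0,-12],[0,0,0],0.2],[[0,0,-12],[0,0,0],0.2]]'

```text
time_s: 5.77
ee_pos: [545.2, 94.7, 313.7]
ee_rot: [179.1, 0.3, -93.5]
force: [0.1, 0.5, -2.7]
gripper_width: 35.6
```

Emit:
jog_arm --series '[[[0,0,-4],[0,0,0],0.2],[[0,0,-8],[0,0,0],0.2],[[0,0,-12],[0,0,0],0.2],[[0,0,-16],[0,0,0],0.2],[[0,0,-18],[0,0,0],0.2]]'

```text
time_s: 6.18
ee_pos: [545.1, 94.7, 295.0]
ee_rot: [179.1, 0.3, -93.5]
force: [-0.2, -0.9, -1.2]
gripper_width: 36.0
```

Emit:
jog_arm --series '[[[0,0,-2],[0,0,0],0.2],[[0,0,-4],[0,0,0],0.2],[[0,0,-6],[0,0,0],0.2],[[0,0,-7],[0,0,0],0.2],[[0,0,-7],[0,0,0],0.2]]'

```text
time_s: 6.6
ee_pos: [545.1, 94.7, 288.0]
ee_rot: [179.1, 0.3, -93.5]
force: [0.8, 0.6, -2.7]
gripper_width: 35.8
```

Emit:
jog_arm --series '[[[0,0,-1],[0,0,0],0.2],[[0,0,-2],[0,0,0],0.2],[[0,0,-2],[0,0,0],0.2],[[0,0,-2],[0,0,0],0.2],[[0,0,-2],[0,0,0],0.2]]'

```text
time_s: 7.02
ee_pos: [545.1, 94.7, 287.9]
ee_rot: [179.1, 0.3, -93.5]
force: [-2.7, -0.7, 8.4]
gripper_width: 35.7
```

Seated: the force went from -2.7 N to +8.4 N. I'll release.

Emit:
jog_arm --series '[[[0,0,1],[0,0,0],0.42],[[0,0,1],[0,0,0],0.5],[[0,0,1],[0,0,0],0.75],[[0,0,1],[0,0,0],0.85],[[0,0,1],[0,0,0],0.85]]'

```text
time_s: 7.43
ee_pos: [545.1, 94.7, 288.7]
ee_rot: [179.1, 0.3, -93.5]
force: [0.1, -0.5, -0.2]
gripper_width: 61.7
```

Emit:
jog_arm --series '[[[0,0,0],[0,0,0],0.85],[[0,0,8],[0,0,0],0.85],[[0,0,25],[0,0,0],0.85],[[0,0,55],[0,0,0],0.85],[[0,0,85],[0,0,0],0.85]]'

```text
time_s: 7.85
ee_pos: [544.8, 94.6, 374.3]
ee_rot: [179.0, 0.2, -93.5]
force: [0.4, 1.3, 0.8]
gripper_width: 77.5
```

```bash
python3 - <<'E'
from h import *
g=grab('scene','scene4');x0,y0,s=215,130,7
save(g,'s4',(215,130,305,215),7);save(g,'s4f',(115,150,245,275),4.5)
s=telemetry.state();print(s['ee_pos'],s['ee_rot'],s['force'],s['gripper_width'])
E
```

```text
[546.30404969  94.89408317 381.3881534 ] [179.73198508   0.41168307 -93.45276161] [ 2.92528173 -0.41857923  4.9832663 ] 77.4158275296563
```

View pics/s4.png

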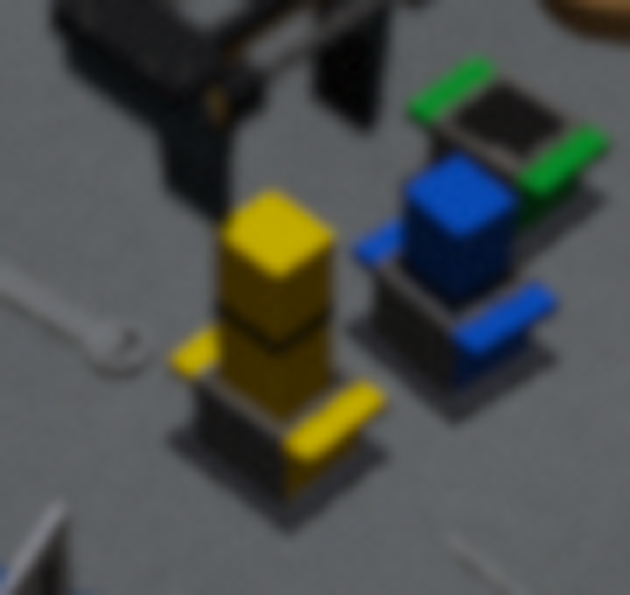

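View pics/s4f.png

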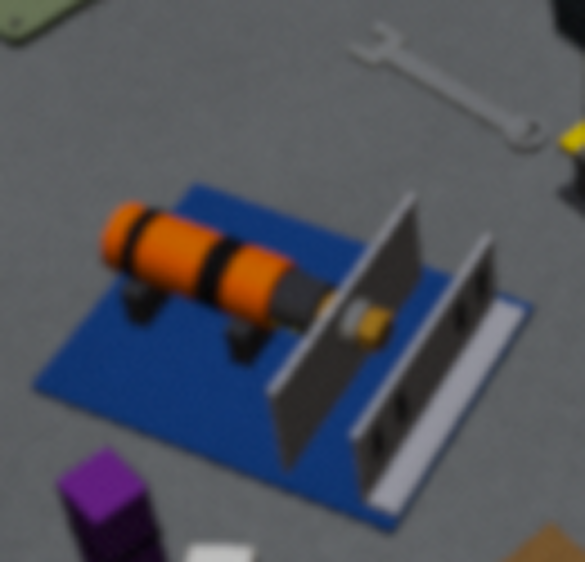

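Yellow block stands home in its slot at (275,300). The gap is clear, with the head visible at (373,326). Refining the fixture pose.

```bash
python3 - <<'E'
from h import *
f=grab('top','top4')
save(f,'t4',(280,165,380,240),7.5)
g=load('scene4');save(g,'s4g',(165,185,230,265),9)
E
```

```text
(no output)
```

View pics/t4.png

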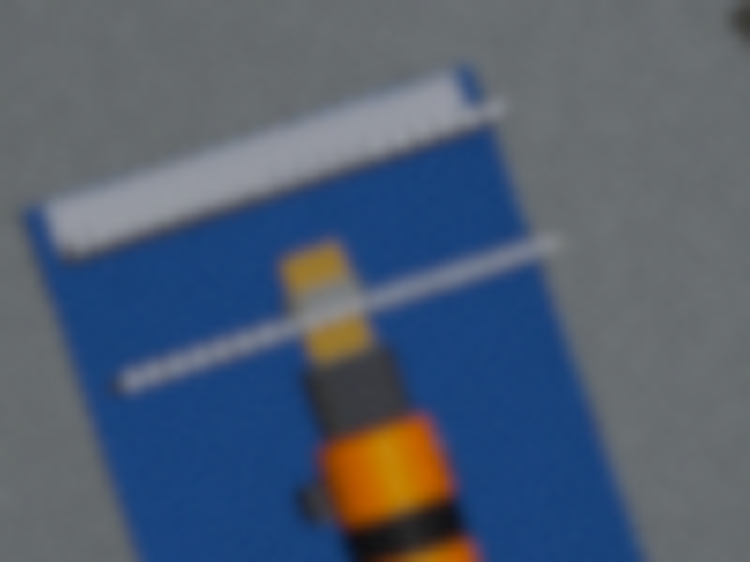

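View pics/s4g.png

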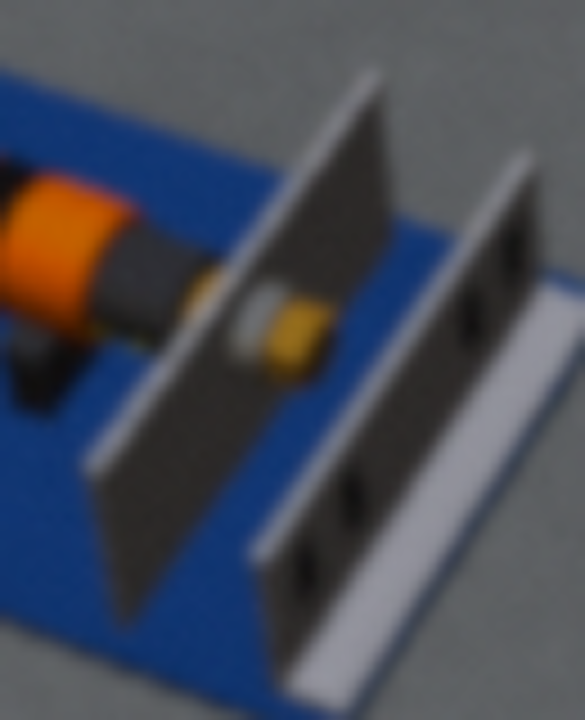

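```bash
cat > fit2.py <<'E'
exec(open('fit.py').read().split('# fixture p')[0])
t=lambda p:uv(p,[280,165],7.5); s=lambda p:uv(p,[165,185],9)
B=lambda p:[(-19.5,90,92),(-19.5,-90,92)]
run('brk',[('T',t([(118,384),(560,241)]),B),('S',s([(373,73),(90,466)]),B),('S',s([(528,152),(258,555)]),lambda p:[(36.5,90,80),(36.5,-90,80)])],[535,-138,.29])
# bolt head far edge middle
for z in (72,74):
  P=atz(T,t([(311,252)])[0],z); print('head far edge',P)
P=W([535.4,-138,np.radians(16.9)],[(7,0,72),(-7,0,72),(0,0,60)]);print(P)
E
python3 fit2.py
```

```text
brk T [ 534.1 -137.1   16.9] rms px 0.21
brk S [ 535.5 -138.6   17.1] rms px 0.28
brk TS [ 534.8 -137.9   17. ] rms px 0.33
[[0.6, -0.3], [-0.0, -0.2], [0.3, -0.5], [0.0, 0.1], [0.1, -0.6], [-0.4, -0.1]]
head far edge [ 540.84012145 -135.63827582   72.        ]
head far edge [ 540.68778473 -135.34149489   74.        ]
[[ 542.09769509 -135.96508464   72.        ]
 [ 528.70230491 -140.03491536   72.        ]
 [ 535.4        -138.           60.        ]]
```

```bash
cat > tgt.py <<'E'
from h import *
import sys
from scipy.spatial.transform import Rotation as Ro
s=telemetry.state();R=Ro.from_euler('xyz',s['ee_rot'],degrees=True)
Rt=Ro.from_euler('xyz',[180,0,-73],degrees=True)
g=s['ee_pos']+R.apply([0,0,172])
print('t',s['time_s'],'ee',s['ee_pos'].round(1),'rot',s['ee_rot'].round(2),'F',s['force'].round(1),'w',round(float(s['gripper_width']),1))
d=g-[535,-138,60];a=np.radians(17)
print('grasp',g.round(1),'fixture-local',(np.cos(a)*d[0]+np.sin(a)*d[1]).round(1),(-np.sin(a)*d[0]+np.cos(a)*d[1]).round(1),d[2].round(1))
print('rotvec',(Rt*R.inv()).as_rotvec().round(4),'shift to TCP target',(np.array([545.5,-134.8,232])-s['ee_pos']).round(1))
E
python3 tgt.py
```

```text
t 7.95 ee [546.3  94.9 379.3] rot [179.73   0.41 -93.46] F [ 1.   0.3 -0. ] w 77.9
grasp [545.6  96.1 207.3] fixture-local 78.5 220.8 147.3
rotvec [-0.0066 -0.0055  0.357 ] shift to TCP target [  -0.8 -229.7 -147.3]
```

Emit:
jog_arm --series '[[[0,-30,0],[-0.001,-0.001,0.07],0.85],[[0,-70,0],[-0.003,-0.002,0.15],0.85],[[0,-110,0],[-0.004,-0.003,0.22],0.85],[[0,-150,0],[-0.005,-0.004,0.29],0.85],[[-1,-185,0],[-0.0066,-0.0055,0.357],0.85]]'

```text
time_s: 8.37
ee_pos: [544.9, -92.2, 379.3]
ee_rot: [180.0, -0.0, -72.8]
force: [-0.2, 0.5, -0.3]
gripper_width: 77.7
```

Emit:
jog_arm --series '[[[0,-25,0],[0,0,0],0.75],[[0,-38,-10],[0,0,0],0.75],[[0,-44,-25],[0,0,0],0.75],[[0,-45,-40],[0,0,0],0.75],[[0,-45,-45],[0,0,0],0.75]]'

```text
time_s: 8.78
ee_pos: [544.1, -137.1, 331.4]
ee_rot: [179.8, 0.2, -72.9]
force: [-0.2, 0.3, 0.2]
gripper_width: 68.4
```

```bash
python3 tgt.py; python3 - <<'E'
from h import *
g=grab('scene','scene5');save(g,'s5',(150,140,250,270),4.6)
E
python3 tgt.py
```

```text
t 8.7833 ee [ 544.1 -137.1  331.4] rot [ 1.7975e+02  1.5000e-01 -7.2870e+01] F [-0.2  0.3  0.2] w 68.4
grasp [ 543.3 -136.9  159.4] fixture-local 8.2 -1.4 99.4
rotvec [-0.0013 -0.0049 -0.0023] shift to TCP target [  1.4   2.3 -99.4]
t 8.8333 ee [ 544.2 -136.7  331.3] rot [ 1.7973e+02  1.7000e-01 -7.2830e+01] F [ 0.6 -0.4 -0.7] w 68.6
grasp [ 543.3 -136.5  159.3] fixture-local 8.4 -1.0 99.3
rotvec [-0.0014 -0.0054 -0.003 ] shift to TCP target [  1.3   1.9 -99.3]
```

View pics/s5.png

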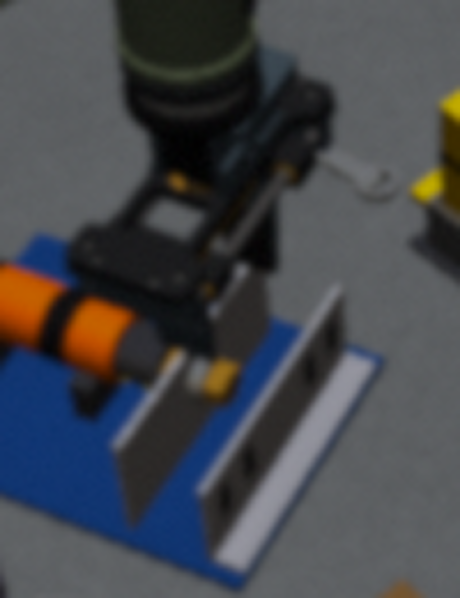

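The hand is above the gap with the jaws along it, and the head at (220,378) lies between the two fingers. I'll centre it (shift about +2, +2) and descend.

Emit:
jog_arm --series '[[[1,1,-10],[0,-0.003,0],0.75],[[2,2,-25],[-0.001,-0.005,0],0.75],[[2,2,-40],[-0.001,-0.005,0],0.75],[[2,2,-48],[-0.001,-0.005,0],0.75],[[2,2,-50],[-0.001,-0.005,0],0.75]]'

```text
time_s: 9.25
ee_pos: [546.0, -134.0, 280.1]
ee_rot: [179.9, 0.1, -72.8]
force: [-0.5, -0.3, 0.0]
gripper_width: 68.3
```

```bash
python3 tgt.py; python3 - <<'E'
from h import *
g=grab('scene','scene6');save(g,'s6',(160,170,240,260),6.5)
E
```

```text
t 9.25 ee [ 546.  -134.   280.1] rot [ 1.7986e+02  1.2000e-01 -7.2780e+01] F [-0.5 -0.3  0. ] w 68.3
grasp [ 545.4 -133.7  108.1] fixture-local 11.2 1.0 48.1
rotvec [-0.0013 -0.003  -0.0038] shift to TCP target [ -0.5  -0.8 -48.1]
```

View pics/s6.png

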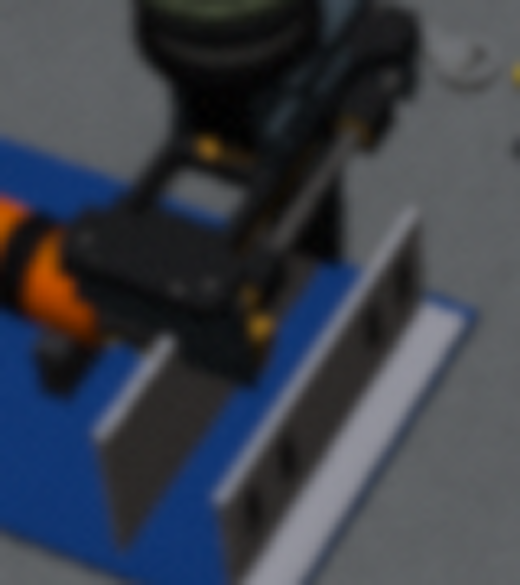

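The near finger at (225,360) comes down between the two plates with clearance on both sides. Descending to grip height.

Emit:
jog_arm --series '[[[0,-1,-12],[0,0,0],0.75],[[0,-1,-25],[0,0,0],0.75],[[0,-1,-37],[0,0,0],0.75],[[0,-1,-45],[0,0,0],0.75],[[0,-1,-47],[0,0,0],0.75]]'

```text
time_s: 9.72
ee_pos: [546.1, -134.9, 233.1]
ee_rot: [179.9, 0.1, -72.8]
force: [-1.0, -0.2, 0.1]
gripper_width: 68.4
```

```bash
python3 tgt.py
```

```text
t 9.7167 ee [ 546.1 -134.9  233.1] rot [ 1.7986e+02  1.2000e-01 -7.2780e+01] F [-1.  -0.2  0.1] w 68.4
grasp [ 545.6 -134.7   61.1] fixture-local 11.1 0.0 1.1
rotvec [-0.0013 -0.003  -0.0039] shift to TCP target [-0.6  0.1 -1.1]
```

Emit:
jog_arm --series '[[[0,0,-1],[0,0,0],0.4],[[0,0,-1],[0,0,0],0.1],[[0,0,-1],[0,0,0],0.1],[[0,0,-1],[0,0,0],0.1],[[0,0,-1],[0,0,0],0.1]]' --squeeze 35

```text
time_s: 10.13
ee_pos: [546.3, -135.0, 232.7]
ee_rot: [179.9, 0.1, -72.8]
force: [-0.8, 0.3, 0.1]
gripper_width: 37.6
```

Emit:
jog_arm --series '[[[0,0,0],[0,0,0],0.1],[[0,0,0],[0,0,0],0.1],[[0,0,0],[0,0,0],0.1],[[0,0,0],[0,0,0],0.1],[[0,0,0],[0,0,0],0.1]]'

```text
time_s: 10.55
ee_pos: [546.3, -134.7, 233.0]
ee_rot: [179.9, 0.1, -72.8]
force: [-0.4, 2.4, 4.4]
gripper_width: 24.1
```

Emit:
jog_arm --series '[[[0,0,0],[0,0,0],0.1],[[0,0,0],[0,0,0],0.1],[[0,0,0],[0,0,0],0.1],[[0,0,0],[0,0,0],0.1],[[0,0,0],[0,0,0],0.1]]'

```text
time_s: 10.97
ee_pos: [546.3, -134.7, 233.0]
ee_rot: [179.9, 0.1, -72.8]
force: [-0.9, 2.3, 2.5]
gripper_width: 24.2
```

Width is 24.1 mm, which is across the flats, so the pads are on the head and not the collar. I'll hold and verify that it stays constant.

Emit:
jog_arm --series '[[[0,0,0],[0,0,0],0.1],[[0,0,0],[0,0,0],0.1],[[0,0,0],[0,0,0],0.1],[[0,0,0],[0,0,0],0.1],[[0,0,0],[0,0,0],0.1]]'

```text
time_s: 11.38
ee_pos: [546.3, -134.7, 233.0]
ee_rot: [179.9, 0.1, -72.8]
force: [-0.9, 1.8, 1.5]
gripper_width: 24.3
```

Emit:
jog_arm --series '[[[0,0,0],[0,0,0],0.1],[[0,0,0],[0,0,0],0.1],[[0,0,0],[0,0,0],0.1],[[0,0,0],[0,0,0],0.1],[[0,0,0],[0,0,0],0.1]]'

```text
time_s: 11.8
ee_pos: [546.3, -134.7, 233.0]
ee_rot: [179.9, 0.1, -72.8]
force: [-0.5, 1.1, 1.1]
gripper_width: 24.3
```

```bash
python3 - <<'E'
from h import *
g=grab('scene','scene7');save(g,'s7',None,1.5)
E
python3 tgt.py
```

```text
t 11.85 ee [ 546.3 -134.7  233. ] rot [ 1.7993e+02  1.2000e-01 -7.2800e+01] F [0.  1.6 3. ] w 24.1
grasp [ 546.  -134.4   61. ] fixture-local 11.6 0.2 1.0
rotvec [-0.0017 -0.0017 -0.0035] shift to TCP target [-0.8 -0.1 -1. ]
```

View pics/s7.png

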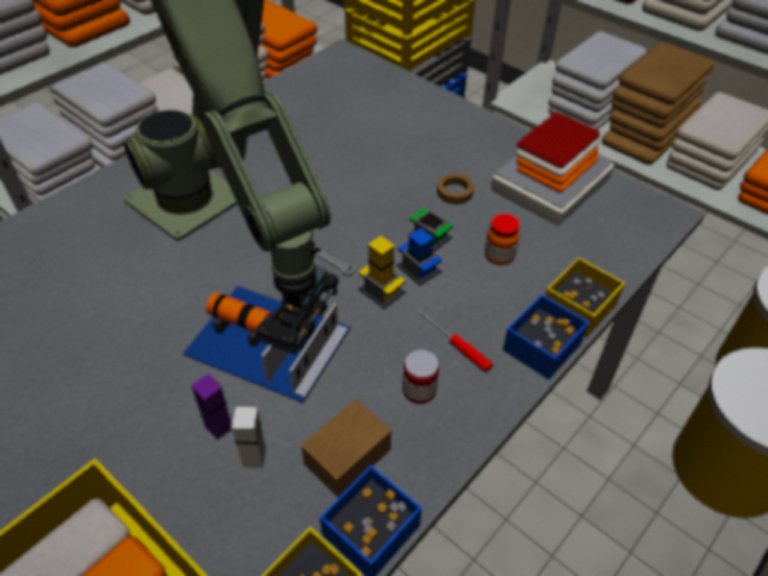

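The yellow block is home in the slot at (380,270), the gripper is in the gap, and everything else is unmoved. The width has been steady for over 1 s, so I'm handing in.

```bash
python3 -c "
from workcell import env
print(env.job_done())"
```

```text
the job is handed in; nothing more can be done
None
```

I handed the job in at about 11.9 s with the gripper still holding the bolt head. No verdict was reported.

- **Yellow block:** I lifted it out of the gap and lowered it into the yellow slot until it seated; the vertical force went from −2.7 N to +8.4 N. I then let go. A picture afterwards showed it standing home and upright.
- **Bolt head:** The jaws went down into the gap and closed at 35 N. The opening settled at 24.1–24.3 mm, which matches the 24 mm across the flats, and stayed there for over 1 s. The grasp point was about 12 mm from the middle of the head, set off along the bolt to clear the collar.
- **Not directly measured:** I had no reading of the bolt's speed. That it has stopped is inferred from the steady opening and pose.
- **Other checks:** The last picture showed the blue block and the loose objects in view apparently where they started. The two cameras disagreed by 1–2 mm, so I used their combined fit.

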